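Scan a tilted sample jar and dock the scanner

ROBOT

A 6-joint arm with a two-finger parallel gripper is mounted at the origin on the work surface. World frame = base frame: x ahead of the robot, y to its left, z up, the work surface at z = 0. Lengths are in m, angles in degrees, forces in N, time in s.
With the tool pointing down it reaches from about 0.3 to 0.75 m from the base axis. Payload 8.5 kg.
Tool frame: the origin (TCP) lies midway between the tips of the shut fingers; the grasp point (between the pads) lies 19 mm behind it (env.grasp_offset is the distance from the TCP to the grasp point, in m); z points along the fingers, y is the line along which they close (so a half turn about z gives the same grasp; the last joint's range is limited). The gripper opens to 85 mm and grips with 20 to 120 N. Pads are 22 mm wide; open, the fingers measure 114 mm over their backs; the gripper's body (76 mm by 85 mm) begins 54 mm behind the grasp point. The pads swing forward as they close: fully open they stand 13 mm farther back than shut.
Start: joints at [60.659, 21.807, 74.336, -0, 83.858, -12.336], TCP at [0.161, 0.526, 0.231] pointing down, gripper open.
Joint ranges: [-178.18, 178.18], [-50.72, 133.34], [12.68, 142.11], [-81.47, 261.47], [9.98, 163.14], [-165.26, 165.26]. Speed limits (degrees/s): [136.94, 136.94, 180, 180, 180, 180].

INTERFACE

Orientations are given as a 3x3 rotation matrix whose columns are the frame's x, y, z axes.
In Python, from rig import env gives the robot as it stands.
- The arm moves only by the tool servo_tool, never from a script. Its argument "deltas" is text: rows parted by semicolons, each of 7 numbers parted by spaces: the opening, from 0 (shut) to 1 (fully open), then the shift along the tool's x, y, z in mm, then the turn, a rotation vector about the tool's x, y, z in rad. A call has 1 to 8 rows; each row shifts and turns the commanded pose from where the row before left it, along the tool's axes as they then stand; what a row does not reach is not made up. A row lasts 1/12 s, in which the tool goes at most 41.7 mm and 7.16 degrees, less where a joint would pass 70% of its speed; a pose out of reach is approached as far as the arm can. A call is refused whole if a number of a shift passes 41.7 or a number of a turn 0.125, either way. A call with a gripper value outside its range is refused whole. The fingers move at their own pace and stop on an object; "newtons" is the grip in N (left out, the last holds). Time passes only in rows, so rows that do not move let the fingers close. It gives the time, the measured TCP pose, the force, the opening and the grip force at its end, in the units of the state.
- env.observe(): the state, without advancing time (a new reading comes with each control period).
- env.get_image(name): name is "side" or "top"; returns a dict with "img" (420x560x3 uint8, red, green, blue), "depth" (420x560 float32, m along the optical axis (not along the pixel's ray), 0 where there is no reading), "camera_matrix" (3x3 intrinsics, pixels), "world_to_cam" (4x4, takes a point from world to camera coordinates). Camera axes: x right, y down, z forward; pixel columns grow to the right and rows downward; lengths in m; the calibration is good to about 2 mm. A picture is of the moment at which its call begins.
- env.close_job(): hands the job in; it is judged then, once.
Trained networks look in a picture, given as the dict that the camera call returned (one of the last four; its "shot" number tells which), for a name from the list of things; names that differ only in an ending like _2 or _b are one class to them, and where a whole thing is asked for, a point or a joint stands for the part that bears it (a point fixed in the world has none). Each returns a list of dicts, best first, with "conf" (0 to 1); they miss things now and then, are a little off and sometimes report something else, mostly with a low value. They report only what shows in the picture. A call takes as long as a camera call. They do not tell look-alikes from the thing itself.
- env.spot_in(name, picture): "bbox" ([centre column, centre row, width, height] in pixels, round what is visible of it).
- env.spot_point(name, picture): "uv" ([column, row] in pixels: a listed point, or the origin of a listed thing).
The state is a dict: "time_s": time; "q": joint angles; "qvel": joint speeds; "joint_efforts": joint torques, N m; "position": TCP position; "tool_rot": TCP orientation; "ft_force": force on the tool from outside, world axes, zero at the start; "wrist_torque": the same for the moment, N m; "grip_width": finger opening in m; "gripper_force": force on a finger pad.
Only numpy, scipy, OpenCV 4.12 (cv2) and the standard library are available. Lean on these libraries where they do the work, as an engineer would, in place of code of your own. Each camera call takes 0.05 s, during which the arm holds its last target. There are 200 camera calls.

TASK

Pick up the hand scanner and read the barcode on the red-lidded jar: point the scanner's foot window square at the middle of the label from about 6 cm away and hold it still for a good second; do not scan or shift the other jars. Then stand the scanner upright on its charging dock, gently slid fully home against the back stop, and let go. Leave the jars, the can and the bottle where they are.

Things in the scene. Friction and masses are not known exactly. Their poses are not given: they have to be found in the camera images.
- scanner: Hand scanner standing on its foot, 125 mm tall, ~250 g. Foot: blue, 50 x 50 mm, 40 mm tall, then a 42 mm square shoulder to 51 mm; handle: black, 34 x 34 mm square, from 51 to 125 mm, green lamp on top; orange trigger mark on the foot's -x face. Origin: centre of the underside, the dark red reading window; z up along the handle: it reads along -z, out of the foot.
- red_label (a point): Centre of the white barcode label (46 x 30 mm) on the red lid (71 mm across) of an amber sample jar, 72 x 100 mm. z points square out of the label, up and towards the robot; y along its long side (level), x along its short side. The lid leans 30 to 45 degrees from level; the jar pivots stiffly in its holder 51 mm behind this point.
- green_label (a point): Centre of the white barcode label (46 x 30 mm) on the green lid (71 mm across) of a brown sample jar, 72 x 100 mm. z points square out of the label, up and towards the robot; y along its long side (level), x along its short side. The lid leans 30 to 45 degrees from level; the jar pivots stiffly in its holder 51 mm behind this point.
- yellow_label (a point): Centre of the white barcode label (46 x 30 mm) on the yellow lid (71 mm across) of an olive sample jar, 72 x 100 mm. z points square out of the label, up and towards the robot; y along its long side (level), x along its short side. The lid leans 30 to 45 degrees from level; the jar pivots stiffly in its holder 51 mm behind this point.
- red_holder: Holder of the red-lidded jar: steel base plate 100 x 112 x 12 mm with two uprights 92 mm tall at y = +/-48 mm, the jar hung on a stiff pivot 75 mm up between them. Stays put on the bench. Origin: centre of the underside; z up, the jar's lid leans towards -x.
- green_holder: Holder of the green-lidded jar: steel base plate 100 x 112 x 12 mm with two uprights 92 mm tall at y = +/-48 mm, the jar hung on a stiff pivot 75 mm up between them. Stays put on the bench. Origin: centre of the underside; z up, the jar's lid leans towards -x.
- yellow_holder: Holder of the yellow-lidded jar: steel base plate 100 x 112 x 12 mm with two uprights 92 mm tall at y = +/-48 mm, the jar hung on a stiff pivot 75 mm up between them. Stays put on the bench. Origin: centre of the underside; z up, the jar's lid leans towards -x.
- dock_home (a point): Where the centre of the scanner's underside belongs: on the dock plate's top, 10 mm above the bench, z up. x points from the dock's open front to its back stop, whose inner face is 25 mm away in +x. The square foot may be docked any of its four ways round.
- can: Red-labelled food can, 74 mm diameter, 85 mm tall, standing loose; origin at the centre of its underside, z up.
- sauce: Amber sauce bottle with green cap, 52 mm diameter, 130 mm tall, standing loose; origin at the centre of its underside, z up.
- dock: Charging dock, fixed: white plate 94 x 80 x 10 mm reaching 61 mm to the front (-x); grey back stop rising 30 mm above the plate, inner face at x = +25 mm; grey side cheeks 14 mm above the plate, inner faces at y = +/-31 mm, from x = -15 to +25 mm. Origin on the bench 10 mm below dock_home, same axes.
Not all that is in view belongs to the job. Leave any yellow look-alike of the scanner alone.

How it is judged (in metres and radians):
On the way:
1. the scanner, held in the gripper, is aimed square at the red-lidded jar's label from 35 to 85 mm (within 12 degrees, label centre within 14 mm of the beam axis each way) and kept still for 1 s (x of red_label in the frame of scanner between -0.014 and 0.014 m and y of red_label in the frame of scanner between -0.014 and 0.014 m and z of red_label in the frame of scanner between -0.085 and -0.035 m and angle between the z axis of scanner and the z axis of red_label, either way round below 0.21 rad and linear speed of scanner below 0.015 m/s and angular speed of scanner below 0.12 rad/s and contact force between the fingers and scanner above 1 N), for 1 s.
At the end, for the whole second after the job is handed in: The scanner stands upright (within 3 degrees), released and at rest on the dock plate, its foot against the back stop (within 4 mm of home front to back, 9 mm sideways, 4 mm in height); all three jar labels are within 6 mm, the can and the bottle within 20 mm of where they began (x of scanner in the frame of dock_home between -0.004 and 0.004 m and y of scanner in the frame of dock_home between -0.009 and 0.009 m and z of scanner in the frame of dock_home between -0.004 and 0.004 m and angle between scanner's own z axis and vertical below 0.06 rad and linear speed of scanner below 0.01 m/s and angular speed of scanner below 0.1 rad/s and distance of each of red_label, green_label, yellow_label from where it was at the start of the episode below 0.006 m and distance of each of can, sauce from where it was at the start of the episode below 0.02 m); the robot touches nothing.
It fails at once if a wrong jar is scanned (scanner held still, aimed square at the green- or yellow-lidded jar's label) ((x of green_label in the frame of scanner between -0.014 and 0.014 m and y of green_label in the frame of scanner between -0.014 and 0.014 m and z of green_label in the frame of scanner between -0.085 and -0.035 m and angle between the z axis of scanner and the z axis of green_label, either way round below 0.21 rad and linear speed of scanner below 0.015 m/s and angular speed of scanner below 0.12 rad/s) or (x of yellow_label in the frame of scanner between -0.014 and 0.014 m and y of yellow_label in the frame of scanner between -0.014 and 0.014 m and z of yellow_label in the frame of scanner between -0.085 and -0.035 m and angle between the z axis of scanner and the z axis of yellow_label, either way round below 0.21 rad and linear speed of scanner below 0.015 m/s and angular speed of scanner below 0.12 rad/s)).
It fails at once if a jar is shifted or tilted (its label moves more than 6 mm) (distance of any of red_label, green_label, yellow_label from where it was at the start of the episode above 0.006 m).
It fails at once if the can or the bottle is moved more than 20 mm or tipped (distance of any of can, sauce from where it was at the start of the episode above 0.02 m or angle between any of can, sauce's own z axis and vertical above 0.3 rad).
It fails at once if the scanner is rammed against or dropped on the dock (more than 70 N) (contact force between scanner and dock above 70 N).
It also fails if it takes over 54 s, if anything falls off the work surface, if the arm or the gripper's body presses on something with over 40 N, if the wrist force passes 120 N, or if a joint passes its speed limit or range.

## Working session

There is one attempt and no reset: what is moved stays moved. The work goes in short steps, Python scripts to look and compute and a tool call to move; the robot and the scene stay as the last step left them, time stands still between calls to the robot, and variables do not carry over. Pictures are saved under pics/ and viewed, at most 10 in all, crops included, and the job is handed in when it is done.

Besides the shell and the picture viewer there is one more tool, called after "Request:" as name(argument=value, ...) on one line, values as JSON. servo_tool: Moves the arm, as the interface text tells. Its arguments: {"type":"object","properties":{"deltas":{"type":"string"},"newtons":{"type":"number"}},"required":["deltas"]}

```bash
mkdir -p pics; cat > h.py <<'E'
import numpy as np, cv2
from rig import env
def px2w(p,u,v,d=None):
    K=p["camera_matrix"];T=np.linalg.inv(p["world_to_cam"])
    if d is None: d=p["depth"][int(round(v)),int(round(u))]
    c=np.array([(u-K[0,2])/K[0,0]*d,(v-K[1,2])/K[1,1]*d,d,1])
    return (T@c)[:3]
def cloud(p):
    K=p["camera_matrix"];T=np.linalg.inv(p["world_to_cam"]);d=p["depth"]
    v,u=np.mgrid[:d.shape[0],:d.shape[1]]
    c=np.stack([(u-K[0,2])/K[0,0]*d,(v-K[1,2])/K[1,1]*d,d,np.ones_like(d)],-1)
    return (c@T.T)[...,:3]
def save(p,n,crop=None,s=1):
    im=p["img"][...,::-1]
    if crop: a,b,c,e=crop; im=im[b:e,a:c]
    cv2.imwrite("pics/"+n,cv2.resize(im,None,fx=s,fy=s,interpolation=cv2.INTER_CUBIC))
E
python3 - <<'E'
from h import *
P={n:env.get_image(n) for n in("top","side")}
np.set_printoptions(precision=3,suppress=True)
for n,p in P.items():
    np.savez("/tmp/%s.npz"%n,**p)
    for o in["scanner","red_label","green_label","yellow_label","dock_home","dock","can","sauce","red_holder"]:
        for f in(env.spot_point,):
            print(n,o,[(np.round(r["uv"]),round(r["conf"],2),px2w(p,*r["uv"])) for r in f(o,p)[:3]])
    print(np.linalg.inv(p["world_to_cam"])[:3,3])
im=np.vstack([P["top"]["img"],P["side"]["img"]])
cv2.imwrite("pics/a.png",P["top"]["img"][...,::-1]);cv2.imwrite("pics/b.png",P["side"]["img"][...,::-1])
E
```

```text
top scanner [(array([417., 224.]), 0.86, array([ 0.497, -0.234,  0.062])), (array([441., 185.]), 0.83, array([ 0.576, -0.289,  0.041]))]
top red_label [(array([281., 160.]), 0.75, array([0.602, 0.021, 0.118]))]
top green_label [(array([392., 172.]), 0.74, array([ 0.584, -0.177,  0.116]))]
top yellow_label [(array([198., 146.]), 0.8, array([0.626, 0.172, 0.115]))]
top dock_home [(array([177., 231.]), 0.65, array([0.474, 0.233, 0.011]))]
top dock [(array([179., 228.]), 0.72, array([0.48 , 0.229, 0.011]))]
top can [(array([297., 243.]), 0.87, array([ 0.456, -0.011,  0.086])), (array([288., 162.]), 0.64, array([0.599, 0.009, 0.118]))]
top sauce [(array([154., 165.]), 0.91, array([0.6  , 0.271, 0.061]))]
top red_holder [(array([290., 164.]), 0.68, array([0.595, 0.005, 0.114])), (array([178., 230.]), 0.16, array([0.477, 0.231, 0.01 ]))]
[ 0.436 -0.011  0.86 ]
side scanner [(array([312., 184.]), 0.86, array([ 0.515, -0.229,  0.02 ])), (array([300., 167.]), 0.71, array([ 0.572, -0.288,  0.029]))]
side red_label [(array([250., 207.]), 0.87, array([0.598, 0.017, 0.112])), (array([278., 193.]), 0.26, array([ 0.596, -0.162,  0.017]))]
side green_label [(array([283., 163.]), 0.92, array([ 0.582, -0.169,  0.118]))]
side yellow_label [(array([206., 243.]), 0.93, array([0.635, 0.165, 0.12 ])), (array([204., 276.]), 0.72, array([0.65 , 0.175, 0.016])), (array([285., 161.]), 0.26, array([ 0.581, -0.183,  0.116]))]
side dock_home [(array([267., 319.]), 0.82, array([0.472, 0.227, 0.011]))]
side dock [(array([266., 322.]), 0.81, array([0.473, 0.235, 0.012])), (array([276., 195.]), 0.15, array([ 0.598, -0.153,  0.015]))]
side can [(array([306., 242.]), 0.73, array([0.453, 0.022, 0.046]))]
side sauce []
side red_holder [(array([238., 236.]), 0.82, array([0.631, 0.029, 0.013]))]
[0.283 0.65  0.735]
```

View pics/a.png

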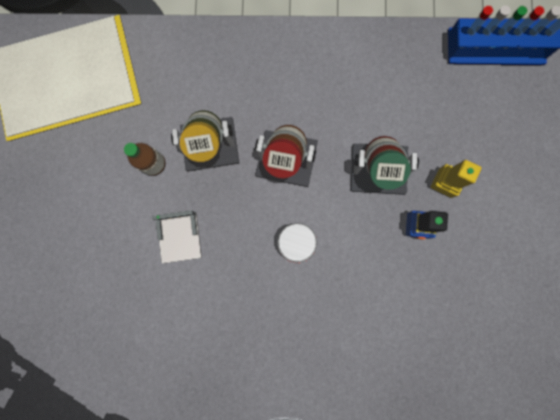

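View pics/b.png

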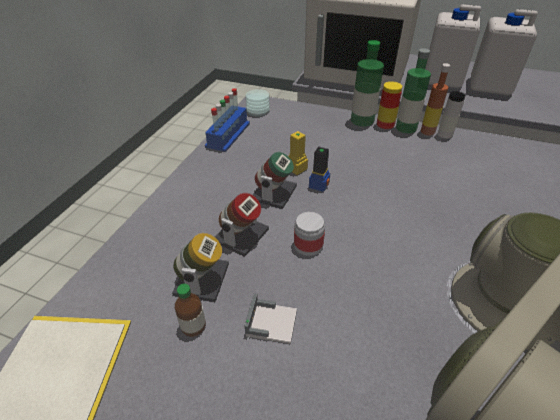

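The blue/black scanner is at top (425,222) and side (320,168). The yellow look-alike is at top (460,178) and side (299,152). Red lid is at top (283,160), with green (388,170) and yellow (200,145) as the other jars. The dock is at top (180,238), its stop at the far (+x) end. I choose the blue/black one and check it in one crop.

```bash
python3 - <<'E'
from h import *
np.set_printoptions(precision=4,suppress=True)
P={n:dict(np.load("/tmp/%s.npz"%n)) for n in("top","side")}
def rect(pts): 
    r=cv2.minAreaRect((pts[:,:2]*1000).astype(np.float32)); return np.round(r[0],1),np.round(r[1],1),round(r[2],1)
C={n:cloud(p) for n,p in P.items()}
for n,p in P.items():
    X=C[n];h=cv2.cvtColor(p["img"],cv2.COLOR_RGB2HSV);ok=p["depth"]>0
    def box(c,r): return ok&(np.hypot(X[...,0]-c[0],X[...,1]-c[1])<r)
    # lids: plane
    for nm,c in(("red",(.6,.018)),("green",(.583,-.173)),("yellow",(.63,.168))):
        b=box(c,.022)&(X[...,2]>.08)
        Q=X[b];m=np.median(Q,0)
        for _ in range(4):
            u,s,vt=np.linalg.svd(Q-Q.mean(0),full_matrices=False);nn=vt[2]*np.sign(vt[2,2])
            Q=Q[abs((Q-Q.mean(0))@nn)<.004]
        w=box(c,.04)&(h[...,1]<110)&(h[...,2]>110)&(X[...,2]>.08)
        W=X[w];W=W[abs((W-Q.mean(0))@nn)<.006]
        print(n,nm,"n",nn,"tilt",np.degrees(np.arccos(nn[2])),"yaw",np.degrees(np.arctan2(nn[1],nn[0])),"label",W.mean(0),(W.max(0)+W.min(0))/2,len(W),len(Q))
    b=box((.505,-.24),.05)
    blue=b&(h[...,0]>100)&(h[...,0]<130)&(h[...,1]>120)
    top=b&(X[...,2]>.118); foot=blue&(X[...,2]>.004)
    print(n,"handle top",rect(X[top]),X[top].mean(0),top.sum(),"foot",rect(X[foot]),foot.sum(),X[foot].min(0),X[foot].max(0))
    b=box((.478,.231),.1)
    pl=b&(abs(X[...,2]-.01)<.005)&(h[...,2]>150)&(h[...,1]<60)
    print("plate",rect(X[pl]),pl.sum())
    st=b&(X[...,2]>.03)&(X[...,2]<.05)&(X[...,0]<.55)
    print("stop",rect(X[st]),st.sum(),X[st].mean(0) if st.sum() else "")
    b=box((.455,-.01),.06)&(X[...,2]>.07);print("can",rect(X[b]))
p=P["top"];a=p["img"][120:260,360:500];s=P["side"]["img"][100:240,230:370]
q=p["img"][190:280,140:230]
f=lambda i:cv2.resize(i,(390,390),interpolation=cv2.INTER_CUBIC)
cv2.imwrite("pics/c.png",np.hstack([f(a),f(s)])[...,::-1])
print(env.observe()["q"],env.grasp_offset)
E
```

```text
top red n [-0.5925  0.1065  0.7985] tilt 37.014062822439236 yaw 169.81213497671357 label [0.6018 0.0207 0.1165] [0.6017 0.0213 0.1154] 424 530
top green n [-0.567   0.0233  0.8234] tilt 34.575653455915074 yaw 177.6500576331553 label [ 0.585  -0.1739  0.118 ] [ 0.585  -0.1742  0.1169] 475 536
top yellow n [-0.5794 -0.1003  0.8089] tilt 36.016118184562536 yaw -170.17565666485217 label [0.6295 0.1714 0.117 ] [0.6295 0.1721 0.115 ] 412 541
top handle top (array([ 500.7, -254. ]), array([34.6, 34.1]), 86.4) [ 0.5001 -0.2525  0.1251] 395 foot (array([ 499.4, -252. ]), array([46.7, 47.1]), 85.2) 246 [ 0.4747 -0.2735  0.0123] [ 0.5242 -0.2271  0.0885]
plate (array([459.9, 228. ]), array([85.9, 80. ]), 9.4) 1461
stop (array([506.1, 235.5]), array([ 8.2, 80.1]), 9.8) 190 [0.5059 0.235  0.0394]
can (array([457.6, -11.2]), array([70.4, 70.5]), 0.8)
side red n [-0.5983  0.1029  0.7946] tilt 37.38047880012974 yaw 170.24262180007347 label [0.6024 0.0184 0.1174] [0.6034 0.0148 0.1149] 166 254
side green n [-0.5959  0.039   0.8021] tilt 36.66638353207933 yaw 176.2552833996978 label [ 0.5862 -0.1751  0.1189] [ 0.5933 -0.1794  0.1226] 111 138
side yellow n [-0.5754 -0.1063  0.8109] tilt 35.811630711191164 yaw -169.53210724087273 label [0.6296 0.1699 0.1177] [0.6303 0.1654 0.1165] 184 318
side handle top (array([ 500.1, -253.9]), array([37.1, 33.5]), 83.3) [ 0.4994 -0.2504  0.1247] 108 foot (array([ 499.5, -251.3]), array([46.7, 48.8]), 89.2) 188 [ 0.4749 -0.2743  0.0041] [ 0.5241 -0.2277  0.0536]
plate (array([459.4, 226.6]), array([86.2, 80.9]), 9.4) 1158
stop (array([505.3, 235. ]), array([ 8.8, 81.6]), 9.9) 166 [0.5039 0.2382 0.0396]
can (array([457.3, -10.2]), array([70.1, 72.2]), 46.9)
[ 60.6584  21.8063  74.334    0.0003  83.8589 -12.3367] 0.0187
```

View pics/c.png

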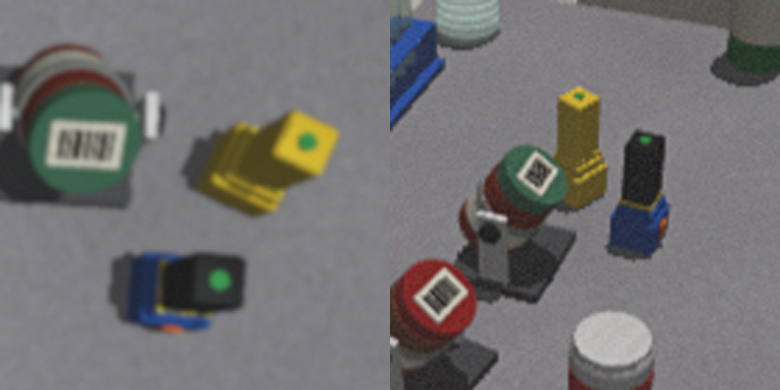

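The crop confirms it: blue foot, black handle, green lamp, orange mark towards the robot. The yellow one stands clear behind it.

```bash
cat >> h.py <<'E'
from scipy.spatial.transform import Rotation as Ro
def tool(n,yaw):  # tool z = -n ; tool y level-ish with heading yaw (deg)
    z=-np.asarray(n,float);z/=np.linalg.norm(z);y=np.array([np.cos(np.radians(yaw)),np.sin(np.radians(yaw)),0]);y-=z*(y@z);y/=np.linalg.norm(y)
    return np.stack([np.cross(y,z),y,z],1)
def plan(pos,R):
    s=env.observe();R0=np.array(s["tool_rot"]);p=np.array(s["position"])
    rv=Ro.from_matrix(R0.T@R).as_rotvec(); 
    print("t",s["time_s"],"pos",p,"q",np.round(s["q"],1),"grip",s["grip_width"])
    print("rotvec",rv.round(4),"then shift mm (new frame)",(R.T@(np.array(pos)-p)*1000).round(1),"old frame",(R0.T@(np.array(pos)-p)*1000).round(1))
E
python3 - <<'E'
from h import *
print(np.array(env.observe()["tool_rot"]).round(3))
for y in (86,-94): plan([.5005,-.253,.2],tool([0,0,1],y))
E
```

```text
[[-0.956  0.292  0.   ]
 [ 0.292  0.956  0.   ]
 [ 0.     0.    -1.   ]]
t 1.0 pos [0.16085311 0.52594063 0.23133527] q [ 60.7  21.8  74.3   0.   83.9 -12.3] grip 0.08518290556545742
rotvec [ 0.    -0.    -0.227] then shift mm (new frame) [-393.2 -753.4   31.3] old frame [-552.6 -645.6   31.3]
t 1.0 pos [0.16085311 0.52594063 0.23133527] q [ 60.7  21.8  74.3   0.   83.9 -12.3] grip 0.08518290556545742
rotvec [-0.     -0.      2.9146] then shift mm (new frame) [393.2 753.4  31.3] old frame [-552.6 -645.6   31.3]
```

Request:
servo_tool(deltas="1 0 0 0 0 0 -0.057; 1 0 0 0 0 0 -0.057; 1 -6 -12 0 0 0 -0.057; 1 -12 -24 0 0 0 -0.056; 1 -12.5 -24 0 0 0 0; 1 -12.5 -24 0 0 0 0; 1 -12.5 -24 0 0 0 0; 1 -12.5 -24 0 0 0 0")

```text
time_s: 1.67
position: [0.2169, 0.3873, 0.2314]
tool_rot: [[-0.998, 0.069, 0.0], [0.069, 0.998, 0.0], [-0.0, 0.0, -1.0]]
ft_force: [-0.2, 0.4, 1.0]
grip_width: 0.0854
gripper_force: 0.0
```

Request:
servo_tool(deltas="1 -12.5 -24 0 0 0 0; 1 -12.5 -24 0 0 0 0; 1 -12.5 -24 0 0 0 0; 1 -12.5 -24 0 0 0 0; 1 -12.5 -24 0 0 0 0; 1 -12.5 -24 0 0 0 0; 1 -12.5 -24 0 0 0 0; 1 -12.5 -24 0 0 0 0")

```text
time_s: 2.33
position: [0.3032, 0.1888, 0.2315]
tool_rot: [[-0.998, 0.07, 0.001], [0.07, 0.998, 0.0], [-0.001, 0.0, -1.0]]
ft_force: [0.8, 0.2, -0.3]
grip_width: 0.085
gripper_force: 0.0
```

Request:
servo_tool(deltas="1 -12.5 -24 0 0 0 0; 1 -12.5 -24 0 0 0 0; 1 -12.5 -24 0 0 0 0; 1 -12.5 -24 0 0 0 0; 1 -12.5 -24 0 0 0 0; 1 -12.5 -24 0 0 0 0; 1 -12.5 -24 0 0 0 0; 1 -12.5 -24 0 0 0 0")

```text
time_s: 3.0
position: [0.3897, -0.0099, 0.2315]
tool_rot: [[-0.998, 0.07, 0.0], [0.07, 0.998, -0.0], [-0.0, -0.0, -1.0]]
ft_force: [0.3, 0.7, 1.1]
grip_width: 0.0854
gripper_force: 0.0
```

Request:
servo_tool(deltas="1 -12.5 -24 0 0 0 0; 1 -12.5 -24 0 0 0 0; 1 -12.5 -24 0 0 0 0; 1 -12.5 -24 0 0 0 0; 1 -12.5 -24 0 0 0 0; 1 -12 -24 0 0 0 0; 1 -8 -14 0 0 0 0; 1 0 0 0 0 0 0")

```text
time_s: 3.67
position: [0.4615, -0.1745, 0.2309]
tool_rot: [[-0.997, 0.072, 0.0], [0.072, 0.997, -0.0], [-0.0, -0.0, -1.0]]
ft_force: [-0.8, 0.1, -0.5]
grip_width: 0.0855
gripper_force: 0.0
```

```bash
python3 - <<'E'
from h import *
plan([.5005,-.253,.071],tool([0,0,1],86))
E
```

```text
t 3.6667 pos [ 0.46154666 -0.17448911  0.23089035] q [ -34.5   16.1   83.    -0.    80.8 -120.3] grip 0.08545498493520816
rotvec [-0.0005  0.0001 -0.0024] then shift mm (new frame) [-44.3 -75.6 159.9] old frame [-44.5 -75.4 159.9]
```

Request:
servo_tool(deltas="1 -11 -19 0 0 0 0; 1 -11 -19 0 0 0 0; 1 -11 -19 0 0 0 0; 1 -11 -18.5 10 0 0 0; 1 0 0 20 0 0 0; 1 0 0 20 0 0 0; 1 0 0 10 0 0 0; 1 0 0 0 0 0 0")

```text
time_s: 4.33
position: [0.4984, -0.249, 0.1695]
tool_rot: [[-0.998, 0.069, -0.003], [0.069, 0.998, 0.003], [0.004, 0.003, -1.0]]
ft_force: [0.2, -0.5, 0.2]
grip_width: 0.0852
gripper_force: 0.0
```

```bash
python3 - <<'E'
from h import *
plan([.5005,-.253,.071],tool([0,0,1],86))
p=env.get_image("side");save(p,"d.png",(250,60,410,240),3)
E
```

```text
t 4.3333 pos [ 0.49838709 -0.24903731  0.16945797] q [ -38.7   25.6   78.9    0.    75.7 -124.8] grip 0.08523366834838876
rotvec [ 0.0025 -0.0036  0.0004] then shift mm (new frame) [-2.4 -3.8 98.5] old frame [-2.7 -4.1 98.4]
```

View pics/d.png

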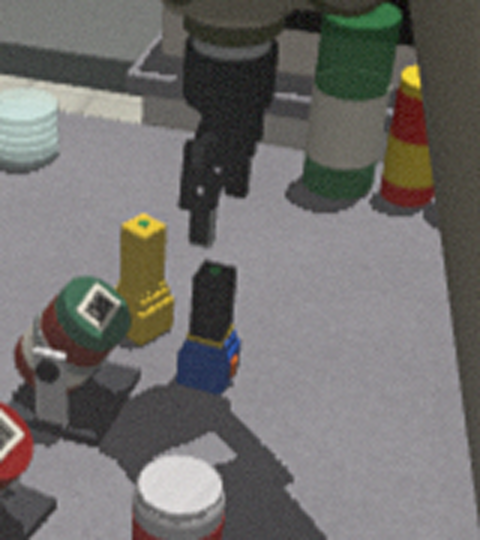

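The open gripper hangs right above the blue/black scanner (crop (215,265)), with the handle between the fingers and the yellow one clear. I'll descend and grip.

Request:
servo_tool(deltas="1 -2.5 -4 10 0 0 0; 1 0 0 20 0 0 0; 1 0 0 20 0 0 0; 1 0 0 20 0 0 0; 1 0 0 18 0 0 0; 1 0 0 9 0 0 0; 1 0 0 0 0 0 0; 1 0 0 0 0 0 0")

```text
time_s: 5.05
position: [0.5019, -0.2547, 0.075]
tool_rot: [[-0.998, 0.07, 0.001], [0.07, 0.998, -0.001], [-0.001, -0.001, -1.0]]
ft_force: [0.5, 0.0, 0.2]
grip_width: 0.0857
gripper_force: 0.0
```

Request:
servo_tool(deltas="0.6 0 0 0 0 0 0; 0.5 0 0 0 0 0 0; 0.4 0 0 0 0 0 0; 0.35 0 0 0 0 0 0; 0.3 0 0 0 0 0 0; 0.2 0 0 0 0 0 0; 0.2 0 0 0 0 0 0; 0.2 0 0 0 0 0 0", newtons=50)

```text
time_s: 5.72
position: [0.5018, -0.2547, 0.075]
tool_rot: [[-0.998, 0.07, 0.001], [0.07, 0.998, -0.001], [-0.001, -0.001, -1.0]]
ft_force: [-0.4, -1.0, 6.4]
grip_width: 0.0333
gripper_force: 50.4
```

Request:
servo_tool(deltas="0 0 0 0 0 0 0; 0 0 0 0 0 0 0; 0 0 0 0 0 0 0; 0 0 0 0 0 0 0")

```text
time_s: 6.05
position: [0.5018, -0.2548, 0.075]
tool_rot: [[-0.998, 0.07, 0.001], [0.07, 0.998, -0.001], [-0.001, -0.001, -1.0]]
ft_force: [-0.5, -0.7, 6.6]
grip_width: 0.0335
gripper_force: 50.4
```

Request:
servo_tool(deltas="0 0 0 -5 0 0 0; 0 0 0 -15 0 0 0; 0 0 0 -25 0 0 0; 0 0 0 -35 0 0 0; 0 0 0 -35 0 0 0; 0 0 0 -35 0 0 0; 0 0 0 -25 0 0 0; 0 0 0 -10 0 0 0")

```text
time_s: 6.72
position: [0.502, -0.2547, 0.2633]
tool_rot: [[-0.998, 0.07, 0.004], [0.07, 0.998, -0.003], [-0.004, -0.003, -1.0]]
ft_force: [-0.6, -0.2, -2.1]
grip_width: 0.0336
gripper_force: 50.3
```

```bash
python3 - <<'E'
from h import *
np.set_printoptions(precision=4,suppress=True)
n=np.array([-.595,.105,.797]);n/=np.linalg.norm(n)
L=np.array([.602,.0197,.1167]); 
plan(L+n*(.062+.075),tool(n,80))
print(L+n*.137)
p=env.get_image("side");X=cloud(p);h=cv2.cvtColor(p["img"],cv2.COLOR_RGB2HSV)
b=(h[...,0]>100)&(h[...,0]<130)&(h[...,1]>120)&(np.hypot(X[...,0]-.5,X[...,1]+.255)<.06)&(X[...,2]>.1)
print(b.sum(),X[b].min(0),X[b].max(0))
E
```

```text
t 6.7167 pos [ 0.502  -0.2547  0.2633] q [ -39.    21.8   69.     0.    88.9 -125. ] grip 0.033639536104687756
rotvec [ 0.0314 -0.6435  0.1021] then shift mm (new frame) [ 48.  287.6  10.5] old frame [  1.8 289.5  36.6]
[0.5205 0.0341 0.2259]
301 [ 0.4704 -0.2717  0.1939] [ 0.5245 -0.2251  0.4322]
```

Request:
servo_tool(deltas="0 0 10 0 0 0 0; 0 0 20 0 0 0 0; 0 0 22 0 0 0 0; 0 0 22 0 0 0 0; 0 0 22 0 0 0 0; 0 0 22 0 0 0 0; 0 0 22 0 0 0 0; 0 0 22 0 0 0 0")

```text
time_s: 7.43
position: [0.5119, -0.0908, 0.2574]
tool_rot: [[-0.998, 0.07, -0.004], [0.07, 0.998, 0.002], [0.004, 0.002, -1.0]]
ft_force: [-0.1, -0.2, -2.4]
grip_width: 0.0339
gripper_force: 50.2
```

Request:
servo_tool(deltas="0 0 22 0 0 0 0; 0 0 22 0 0 0 0; 0 0 22 0 0 0 0; 0 0 22 0 0 0 0; 0 0 22 0 0 0 0; 0 0 12 0 0 0 0; 0 0 5 0 0 0 0; 0 0 0 0 0 0 0")

```text
time_s: 8.1
position: [0.5212, 0.0347, 0.2585]
tool_rot: [[-0.998, 0.068, -0.002], [0.068, 0.998, 0.0], [0.002, 0.0, -1.0]]
ft_force: [-0.3, -1.1, -2.5]
grip_width: 0.0338
gripper_force: 50.3
```

Request:
servo_tool(deltas="0 0 0 0 0.004 -0.06 0.01; 0 0 0 0 0.004 -0.1 0.016; 0 0 0 0 0.005 -0.1 0.016; 0 0 0 0 0.005 -0.1 0.016; 0 0 0 0 0.005 -0.1 0.016; 0 0 0 0 0.004 -0.1 0.016; 0 0 0 0 0.004 -0.08 0.012; 0 0 0 0 0 0 0")

```text
time_s: 8.77
position: [0.519, 0.0335, 0.2573]
tool_rot: [[-0.791, 0.175, 0.587], [0.141, 0.985, -0.103], [-0.596, 0.002, -0.803]]
ft_force: [-0.5, 0.6, -3.4]
grip_width: 0.0334
gripper_force: 50.3
```

```bash
python3 - <<'E'
from h import *
np.set_printoptions(precision=4,suppress=True)
n=np.array([-.595,.105,.797]);n/=np.linalg.norm(n)
L=np.array([.602,.0197,.1167]); 
plan(L+n*(.062+.075),tool(n,80))
E
```

```text
t 8.7667 pos [0.519  0.0335 0.2573] q [ -9.1   5.2 101.8  -0.8  36.5 -88.5] grip 0.033370758471485476
rotvec [ 0.0007 -0.0105 -0.0019] then shift mm (new frame) [17.9  0.9 25.9] old frame [17.6  0.8 26.1]
```

Request:
servo_tool(deltas="0 4 0 6 0 -0.01 -0.002; 0 6 0.5 9 0 0 0; 0 5 0.4 7 0 0 0; 0 3 0 4 0 0 0; 0 0 0 0 0 0 0; 0 0 0 0 0 0 0; 0 0 0 0 0 0 0; 0 0 0 0 0 0 0")

```text
time_s: 9.43
position: [0.5234, 0.0344, 0.2283]
tool_rot: [[-0.784, 0.172, 0.597], [0.137, 0.985, -0.104], [-0.606, 0.001, -0.795]]
ft_force: [-1.1, 0.4, -1.5]
grip_width: 0.0332
gripper_force: 50.3
```

Request:
servo_tool(deltas="0 0 0 0 0 0 0; 0 0 0 0 0 0 0; 0 0 0 0 0 0 0; 0 0 0 0 0 0 0; 0 0 0 0 0 0 0; 0 0 0 0 0 0 0; 0 0 0 0 0 0 0; 0 0 0 0 0 0 0")

```text
time_s: 10.1
position: [0.5231, 0.0345, 0.2277]
tool_rot: [[-0.784, 0.172, 0.597], [0.137, 0.985, -0.103], [-0.606, 0.001, -0.796]]
ft_force: [-0.1, 0.9, -1.9]
grip_width: 0.0332
gripper_force: 50.3
```

```bash
python3 - <<'E'
from h import *
np.set_printoptions(precision=4,suppress=True)
n=np.array([-.595,.105,.797]);n/=np.linalg.norm(n)
L=np.array([.602,.0197,.1167]); 
plan(L+n*(.062+.075),tool(n,80))
s=env.observe();R=np.array(s["tool_rot"]);t=np.array(s["position"])
for nm in("side","top"):
    p=env.get_image(nm);X=cloud(p);h=cv2.cvtColor(p["img"],cv2.COLOR_RGB2HSV)
    Y=(X-t)@R*1000
    b=(h[...,0]>100)&(h[...,0]<130)&(h[...,1]>120)&(abs(Y).max(-1)<100)&(p["depth"]>0)
    print(nm,b.sum(),np.percentile(Y[b],[2,50,98],axis=0))
    if nm=="side": save(p,"e.png",(190,130,350,270),4)
E
```

```text
t 10.1 pos [0.5231 0.0345 0.2277] q [ -8.9   7.6 105.   -1.1  30.2 -88.2] grip 0.033235231517176014
rotvec [0.002  0.0018 0.0008] then shift mm (new frame) [ 3.1 -0.9 -0.1] old frame [ 3.1 -0.9 -0.1]
side 343 [[-22.7663 -15.282   23.3062]
 [ -1.4895  22.5992  38.4885]
 [ 23.5733  25.3097  68.5455]]
top 557 [[-24.761  -23.2605  23.5643]
 [-22.0113  -2.1288  36.847 ]
 [  6.8715  23.9618  64.1265]]
```

View pics/e.png

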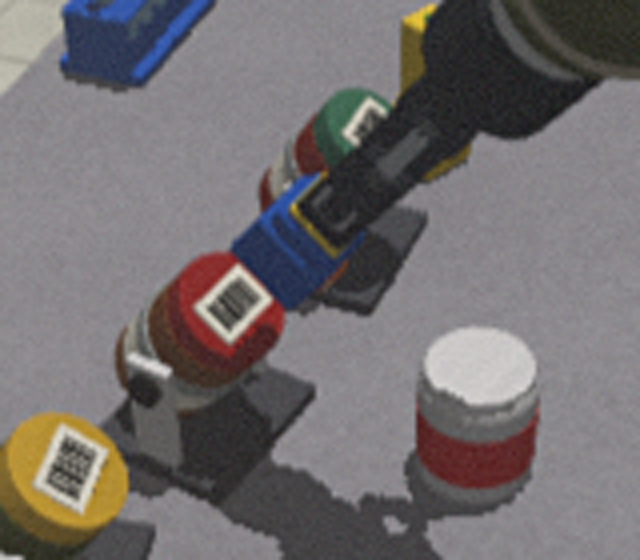

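The scanner (blue foot at crop (295,245)) is straight in the grip and points at the red label (235,300). I'll trim 3 mm and hold.

Request:
servo_tool(deltas="0 3 -1 0 0 0 0; 0 0 0 0 0 0 0; 0 0 0 0 0 0 0; 0 0 0 0 0 0 0; 0 0 0 0 0 0 0; 0 0 0 0 0 0 0; 0 0 0 0 0 0 0; 0 0 0 0 0 0 0")

```text
time_s: 10.87
position: [0.5206, 0.034, 0.2259]
tool_rot: [[-0.784, 0.172, 0.597], [0.137, 0.985, -0.103], [-0.606, 0.001, -0.796]]
ft_force: [-0.2, 0.7, -2.1]
grip_width: 0.0336
gripper_force: 50.4
```

Request:
servo_tool(deltas="0 0 0 0 0 0 0; 0 0 0 0 0 0 0; 0 0 0 0 0 0 0; 0 0 0 0 0 0 0; 0 0 0 0 0 0 0; 0 0 0 0 0 0 0; 0 0 0 0 0 0 0; 0 0 0 0 0 0 0")

```text
time_s: 11.53
position: [0.5206, 0.034, 0.2259]
tool_rot: [[-0.784, 0.172, 0.597], [0.137, 0.985, -0.103], [-0.606, 0.001, -0.796]]
ft_force: [-0.4, -0.6, -2.3]
grip_width: 0.0332
gripper_force: 50.4
```

Request:
servo_tool(deltas="0 0 0 0 0 0 0; 0 0 0 0 0 0 0; 0 0 0 0 0 0 0; 0 0 0 -5 0 0 0; 0 0 0 -10 0 0 0; 0 0 0 -15 0 0 0; 0 0 0 -15 0 0 0; 0 0 0 -5 0 0 0")

```text
time_s: 12.2
position: [0.49, 0.0394, 0.268]
tool_rot: [[-0.782, 0.172, 0.599], [0.137, 0.985, -0.103], [-0.608, 0.001, -0.794]]
ft_force: [0.9, -0.2, -2.2]
grip_width: 0.0336
gripper_force: 50.4
```

```bash
python3 - <<'E'
from h import *
H=np.array([.4774,.2307,.01]);a=np.radians(9.5);ax=np.array([np.cos(a),np.sin(a),0])
R=tool([0,0,1],99.5)
print("pre-dock, 40 mm in front");plan(H-ax*.035+[0,0,.075+.07],R)
E
```

```text
pre-dock, 40 mm in front
t 12.2 pos [0.49004519 0.03942302 0.26802523] q [ -8.9   1.3 104.5  -0.9  36.8 -88.5] grip 0.03361543267170688
rotvec [-0.1095  0.6475 -0.3264] then shift mm (new frame) [ 15.9 190.7 113. ] old frame [131.  174.5  42.3]
```

Request:
servo_tool(deltas="0 0 0 0 -0.013 0.081 -0.041; 0 0 0 0 -0.014 0.081 -0.041; 0 0 0 0 -0.014 0.081 -0.041; 0 0 0 0 -0.014 0.081 -0.041; 0 0 0 0 -0.014 0.081 -0.041; 0 0 0 0 -0.014 0.081 -0.041; 0 0 0 0 -0.014 0.081 -0.041; 0 0 0 0 -0.013 0.08 -0.04")

```text
time_s: 12.87
position: [0.491, 0.039, 0.2664]
tool_rot: [[-0.986, -0.167, -0.005], [-0.167, 0.986, 0.001], [0.005, 0.001, -1.0]]
ft_force: [0.4, -0.1, -2.1]
grip_width: 0.0331
gripper_force: 50.3
```

Request:
servo_tool(deltas="0 0 0 0 0 0 0; 0 2 15 0 0 0 0; 0 2 25 0 0 0 0; 0 2 25 0 0 0 0; 0 2 25 0 0 0 0; 0 2 25 0 0 0 0; 0 2 25 0 0 0 0; 0 2 25 0 0 0 0")

```text
time_s: 13.53
position: [0.449, 0.2007, 0.2662]
tool_rot: [[-0.986, -0.164, 0.0], [-0.164, 0.986, 0.002], [-0.001, 0.002, -1.0]]
ft_force: [0.7, 0.4, -1.9]
grip_width: 0.0335
gripper_force: 50.4
```

Request:
servo_tool(deltas="0 2 15 0 0 0 0; 0 0 8 10 0 0 0; 0 0 2 20 0 0 0; 0 0 0 0 0 0 0; 0 0 0 0 0 0 0")

```text
time_s: 13.95
position: [0.4432, 0.2234, 0.2353]
tool_rot: [[-0.986, -0.165, -0.004], [-0.165, 0.986, 0.0], [0.004, 0.001, -1.0]]
ft_force: [-0.5, 0.2, -2.0]
grip_width: 0.0334
gripper_force: 50.4
```

```bash
python3 - <<'E'
from h import *
np.set_printoptions(precision=4,suppress=True)
H=np.array([.4774,.2307,.01]);a=np.radians(9.5);ax=np.array([np.cos(a),np.sin(a),0])
R=tool([0,0,1],99.5)
plan(H-ax*.035+[0,0,.075],R)
s=env.observe();Rt=np.array(s["tool_rot"]);t=np.array(s["position"])
for nm in("side","top"):
    p=env.get_image(nm);X=cloud(p);h=cv2.cvtColor(p["img"],cv2.COLOR_RGB2HSV)
    Y=(X-t)@Rt*1000
    b=(h[...,0]>100)&(h[...,0]<130)&(h[...,1]>120)&(abs(Y).max(-1)<100)&(p["depth"]>0)
    print(nm,b.sum(),np.percentile(Y[b],[1,50,99],axis=0))
    if nm=="side": save(p,"f.png",(180,190,380,350),4)
E
```

```text
t 13.95 pos [0.4432 0.2234 0.2353] q [ 13.   16.3  82.    0.1  81.9 -86.5] grip 0.03339890730245519
rotvec [ 0.001  -0.0038 -0.0004] then shift mm (new frame) [  0.    1.5 150.3] old frame [ -0.5   1.4 150.3]
side 468 [[-20.6283 -16.3125  22.7782]
 [  4.8584  22.4735  37.2067]
 [ 25.8713  25.1237  68.6725]]
top 297 [[-17.9769 -26.5158  17.3907]
 [ 15.5391 -22.6036  35.5655]
 [ 24.3346  21.8294  59.0125]]
```

View pics/f.png

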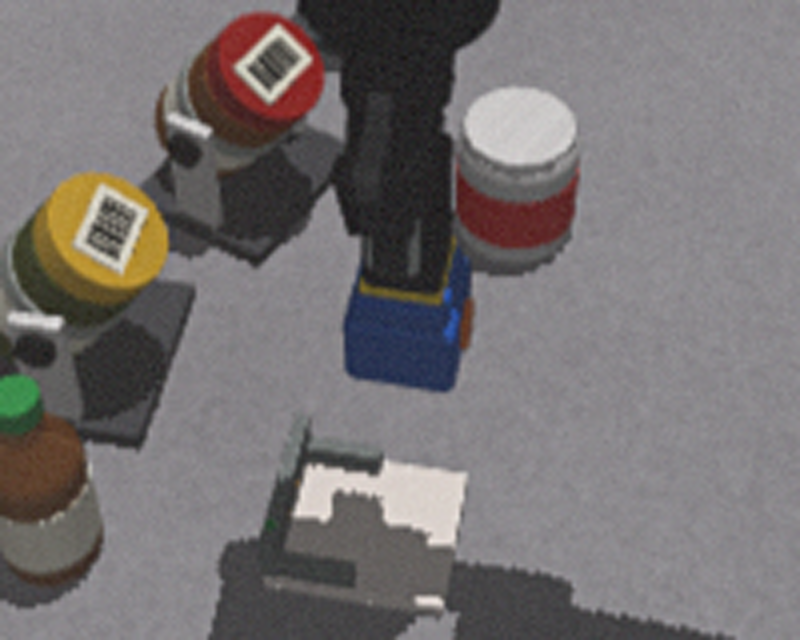

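The scanner hangs upright over the dock's open front, orange mark away from the stop (crop (465,325)); the jars, can and bottle look untouched. I'll lower it.

Request:
servo_tool(deltas="0 0 1.4 10 0 -0.004 0; 0 0 0 20 0 0 0; 0 0 0 25 0 0 0; 0 0 0 25 0 0 0; 0 0 0 25 0 0 0; 0 0 0 18 0 0 0; 0 0 0 9 0 0 0; 0 0 0 3 0 0 0")

```text
time_s: 14.72
position: [0.4436, 0.2251, 0.1004]
tool_rot: [[-0.986, -0.164, 0.001], [-0.164, 0.986, 0.001], [-0.001, 0.001, -1.0]]
ft_force: [-0.1, -0.1, -2.9]
grip_width: 0.0333
gripper_force: 50.5
```

Request:
servo_tool(deltas="0 0 0 2 0 0 0; 0 0 0 2 0 0 0; 0 0 0 2 0 0 0; 0 0 0 2 0 0 0; 0 0 0 2 0 0 0; 0 0 0 1 0 0 0; 0 0 0 0 0 0 0; 0 0 0 0 0 0 0")

```text
time_s: 15.38
position: [0.4435, 0.2255, 0.09]
tool_rot: [[-0.986, -0.165, 0.001], [-0.165, 0.986, 0.001], [-0.002, 0.001, -1.0]]
ft_force: [-0.2, -0.0, -2.7]
grip_width: 0.0333
gripper_force: 50.5
```

```bash
python3 - <<'E'
from h import *
H=np.array([.4774,.2307,.01]);a=np.radians(9.5);ax=np.array([np.cos(a),np.sin(a),0])
plan(H+[0,0,.075],tool([0,0,1],99.5))
E
```

```text
t 15.3833 pos [0.44346867 0.22549329 0.09002278] q [ 13.3  25.7  94.8   0.1  59.4 -86.3] grip 0.03330330652748635
rotvec [0.0011 0.0016 0.0003] then shift mm (new frame) [-34.3  -0.5   5. ] old frame [-34.3  -0.5   5.1]
```

Request:
servo_tool(deltas="0 0 0 1 0 0 0; 0 0 0 1 0 0 0; 0 0 0 1 0 0 0; 0 0 0 1 0 0 0; 0 0 0 0 0 0 0; 0 0 0 0 0 0 0")

```text
time_s: 15.88
position: [0.4434, 0.2255, 0.0859]
tool_rot: [[-0.986, -0.165, 0.001], [-0.165, 0.986, 0.001], [-0.001, 0.001, -1.0]]
ft_force: [0.1, -1.0, -1.8]
grip_width: 0.0333
gripper_force: 50.5
```

Request:
servo_tool(deltas="0 0 0 0.5 0 0 0; 0 0 0 0 0 0 0; 0 0 0 0 0 0 0")

```text
time_s: 16.13
position: [0.4434, 0.2255, 0.0855]
tool_rot: [[-0.986, -0.165, 0.001], [-0.165, 0.986, 0.001], [-0.001, 0.001, -1.0]]
ft_force: [0.2, -0.1, -2.4]
grip_width: 0.0336
gripper_force: 50.5
```

Request:
servo_tool(deltas="0 0 0 0.5 0 0 0; 0 0 0 0.2 0 0 0; 0 0 0 0 0 0 0")

```text
time_s: 16.38
position: [0.4435, 0.2255, 0.085]
tool_rot: [[-0.986, -0.165, 0.002], [-0.165, 0.986, 0.001], [-0.002, 0.001, -1.0]]
ft_force: [-0.2, -0.4, 0.9]
grip_width: 0.0335
gripper_force: 51.1
```

Request:
servo_tool(deltas="0 0 0 0.4 0 0 0; 0 0 0 0 0 0 0; 0 0 0 0 0 0 0")

```text
time_s: 16.63
position: [0.4436, 0.2255, 0.0849]
tool_rot: [[-0.986, -0.165, 0.002], [-0.165, 0.986, 0.002], [-0.002, 0.001, -1.0]]
ft_force: [-0.5, -0.5, 5.7]
grip_width: 0.0334
gripper_force: 51.6
```

Touching the plate at about 8 N. Now sliding towards the stop.

Request:
servo_tool(deltas="0 -2 0 -0.3 0 0 0; 0 -4 0 0 0 0 0; 0 -5 0 0 0 0 0; 0 -5 0 0 0 0 0; 0 -5 0 0 0 0 0; 0 -4 0 0 0 0 0; 0 -2 0 0 0 0 0; 0 0 0 0 0 0 0")

```text
time_s: 17.3
position: [0.4699, 0.2298, 0.0856]
tool_rot: [[-0.986, -0.165, 0.001], [-0.165, 0.986, 0.001], [-0.001, 0.001, -1.0]]
ft_force: [-4.9, -1.9, 11.8]
grip_width: 0.0334
gripper_force: 50.6
```

Request:
servo_tool(deltas="0 -1 0 0 0 0 0; 0 -1 0 0 0 0 0; 0 -0.5 0 0 0 0 0; 0 -0.5 0 0 0 0 0; 0 0 0 0 0 0 0")

```text
time_s: 17.72
position: [0.4722, 0.2302, 0.0855]
tool_rot: [[-0.986, -0.165, -0.0], [-0.165, 0.986, 0.001], [0.0, 0.001, -1.0]]
ft_force: [-7.0, -2.5, 12.0]
grip_width: 0.0336
gripper_force: 49.7
```

```bash
python3 - <<'E'
from h import *
H=np.array([.4774,.2307,.01])
plan(H+[0,0,.075],tool([0,0,1],99.5))
E
```

```text
t 17.7167 pos [0.47223444 0.23021643 0.08551232] q [ 13.   28.3  90.6   0.1  61.1 -86.5] grip 0.033639588810096134
rotvec [ 0.0008 -0.0003  0.0004] then shift mm (new frame) [-5.2 -0.4  0.5] old frame [-5.2 -0.4  0.5]
```

Request:
servo_tool(deltas="0 -0.5 0 -0.4 0 0 0; 0 -1 0 0 0 0 0; 0 -1 0 0 0 0 0; 0 0 0 0 0 0 0")

```text
time_s: 18.05
position: [0.4743, 0.2306, 0.0854]
tool_rot: [[-0.986, -0.166, -0.002], [-0.166, 0.986, 0.0], [0.002, 0.001, -1.0]]
ft_force: [-5.1, -2.1, 8.6]
grip_width: 0.0337
gripper_force: 48.7
```

Request:
servo_tool(deltas="0 -0.5 0 0 0 0 0; 0 -0.5 0 0 0 0 0; 0 0 0 0 0 0 0")

```text
time_s: 18.3
position: [0.4752, 0.2307, 0.0853]
tool_rot: [[-0.986, -0.165, -0.002], [-0.165, 0.986, 0.0], [0.002, 0.001, -1.0]]
ft_force: [-6.7, -3.1, 8.9]
grip_width: 0.0334
gripper_force: 48.2
```

Request:
servo_tool(deltas="0 -0.5 0 0 0 0 0; 0 -0.5 0 0 0 0 0; 0 0 0 0 0 0 0")

```text
time_s: 18.55
position: [0.4759, 0.2308, 0.0853]
tool_rot: [[-0.986, -0.166, -0.003], [-0.166, 0.986, 0.0], [0.003, 0.001, -1.0]]
ft_force: [-6.7, -2.2, 8.6]
grip_width: 0.0337
gripper_force: 47.9
```

Request:
servo_tool(deltas="0 -0.5 0 0 0 0 0; 0 -0.5 0 0 0 0 0; 0 0 0 0 0 0 0")

```text
time_s: 18.8
position: [0.4772, 0.2311, 0.0852]
tool_rot: [[-0.986, -0.166, -0.002], [-0.166, 0.986, 0.001], [0.002, 0.001, -1.0]]
ft_force: [-5.3, -2.7, 6.6]
grip_width: 0.0338
gripper_force: 47.4
```

Request:
servo_tool(deltas="0 -0.5 0 0 0 0 0; 0 -0.5 0 0 0 0 0; 0 0 0 0 0 0 0")

```text
time_s: 19.05
position: [0.4779, 0.2313, 0.0852]
tool_rot: [[-0.986, -0.166, -0.003], [-0.166, 0.986, 0.0], [0.003, 0.001, -1.0]]
ft_force: [-6.4, -2.0, 7.9]
grip_width: 0.0335
gripper_force: 47.4
```

Request:
servo_tool(deltas="0 -0.5 0 0 0 0 0; 0 0 0 0 0 0 0; 0 0 0 0 0 0 0")

```text
time_s: 19.3
position: [0.4784, 0.2314, 0.0852]
tool_rot: [[-0.986, -0.166, -0.003], [-0.166, 0.986, 0.0], [0.003, 0.001, -1.0]]
ft_force: [-6.0, -1.6, 7.9]
grip_width: 0.0335
gripper_force: 47.4
```

```bash
python3 - <<'E'
from h import *
np.set_printoptions(precision=1,suppress=True)
H=np.array([.4774,.2307,.01]);a=np.radians(9.5)
D=np.array([[np.cos(a),-np.sin(a),0],[np.sin(a),np.cos(a),0],[0,0,1]])
for nm in("side","top"):
    p=env.get_image(nm);X=cloud(p);h=cv2.cvtColor(p["img"],cv2.COLOR_RGB2HSV)
    Y=(X-H)@D*1000
    b=(h[...,0]>100)&(h[...,0]<130)&(h[...,1]>120)&(abs(Y).max(-1)<60)&(p["depth"]>0)
    print(nm,b.sum(),np.percentile(Y[b],[1,5,50,95,99],axis=0))
    st=(abs(Y[...,1])<45)&(Y[...,0]>15)&(Y[...,0]<45)&(Y[...,2]>15)&(Y[...,2]<33)&~b
    if st.sum(): print("stop",st.sum(),np.percentile(Y[st],[2,50,98],axis=0))
    if nm=="side": save(p,"g.png",(210,240,330,350),5)
E
```

```text
side 464 [[-52.  -18.    9.5]
 [-49.7 -13.5  15. ]
 [-31.9  22.5  41.4]
 [ -4.8  24.9  57.3]
 [ -0.7  25.4  59.3]]
stop 139 [[ 23.3 -13.7  16.3]
 [ 26.4  14.8  29.6]
 [ 31.7  39.3  32.5]]
top 296 [[-50.8 -24.6  26.6]
 [-48.9 -24.3  29.6]
 [-37.9 -18.8  48.9]
 [ -9.6  17.7  58.5]
 [ -4.1  20.7  59.5]]
stop 49 [[ 17.9 -39.6  15.6]
 [ 29.  -33.7  29.5]
 [ 33.1   1.4  32.3]]
```

View pics/g.png

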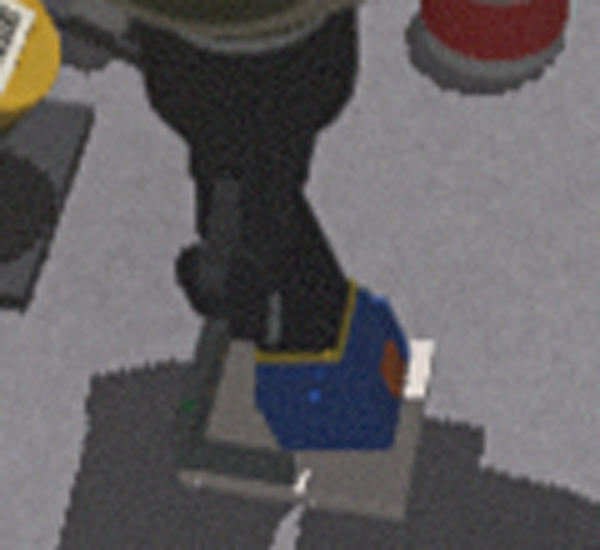

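The scanner has pivoted in the pads: its foot trails (crop (325,400)) because the plate pressed too hard. I'll measure the tilt, lift, level it, set it down and regrip.

Request:
servo_tool(deltas="0 0 0 -3 0 0 0; 0 0 0 -8 0 0 0; 0 0 0 -12 0 0 0; 0 0 0 -12 0 0 0; 0 0 0 -5 0 0 0; 0 0 0 0 0 0 0; 0 0 0 0 0 0 0", newtons=80)

```text
time_s: 19.98
position: [0.48, 0.2315, 0.1251]
tool_rot: [[-0.986, -0.165, 0.002], [-0.165, 0.986, 0.001], [-0.002, 0.001, -1.0]]
ft_force: [0.0, -0.4, -1.5]
grip_width: 0.0332
gripper_force: 71.2
```

```bash
cat > tilt.py <<'E'
from h import *
np.set_printoptions(precision=3,suppress=True)
s=env.observe();R=np.array(s["tool_rot"]);t=np.array(s["position"]);print(t,s["ft_force"])
for nm in("side","top"):
    p=env.get_image(nm);X=cloud(p);h=cv2.cvtColor(p["img"],cv2.COLOR_RGB2HSV)
    Y=(X-t)@R*1000
    b=(h[...,0]>100)&(h[...,0]<130)&(h[...,1]>120)&(abs(Y).max(-1)<90)&(p["depth"]>0)
    f=b&(abs(Y[...,1]-25)<3) if nm=="side" else b   # foot face on +y side
    r=cv2.minAreaRect(Y[f][:,[0,2]].astype(np.float32)); print(nm,f.sum(),"tool x,z rect",np.round(r[0],1),np.round(r[1],1),round(r[2],1))
    # front (orange-bearing) face normal: points off the side face
    g=b&(Y[...,1]<19)&(Y[...,1]>-22);Q=Y[g]
    for _ in range(6):
        if len(Q)<20: break
        nn=np.linalg.svd(Q-Q.mean(0),full_matrices=False)[2][2];Q=Q[abs((Q-np.median(Q,0))@nn)<4]
    if len(Q)>=20: nn=nn*np.sign(nn[0]);print("face n (tool)",nn,"tilt deg",np.degrees(np.arctan2(nn[2],nn[0])),len(Q),Q.mean(0))
    np.save("/tmp/f_%s.npy"%nm,Y[f])
    if nm=="side": save(p,"h.png",(210,220,330,330),5)
E
python3 tilt.py
```

```text
[0.48  0.232 0.125] [ 0.049 -0.447 -1.466]
side 262 tool x,z rect [26.4 46.2] [37.9 47.2] 71.8
face n (tool) [ 0.736  0.214 -0.643] tilt deg -41.15116995739053 70 [40.022  5.946 21.216]
top 392 tool x,z rect [14.   8.1] [114.1  43.8] 67.1
face n (tool) [ 0.687 -0.191 -0.701] tilt deg -45.60211626902173 107 [39.467 -8.723 22.449]
```

View pics/h.png

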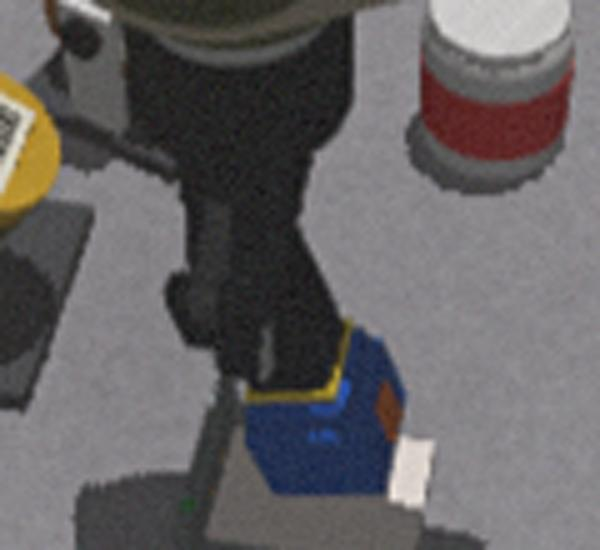

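Request:
servo_tool(deltas="0 8 0 0 0 0 0; 0 10 0 0 0 -0.07 0; 0 8 0 0 0 -0.09 0; 0 0 0 0 0 -0.09 0; 0 0 0 0 0 -0.09 0; 0 0 0 0 0 0 0; 0 0 0 0 0 0 0")

```text
time_s: 20.67
position: [0.4531, 0.2271, 0.1242]
tool_rot: [[-0.931, -0.166, 0.327], [-0.156, 0.986, 0.056], [-0.331, 0.001, -0.943]]
ft_force: [0.7, 0.5, -2.9]
grip_width: 0.0333
gripper_force: 70.8
```

```bash
python3 - <<'E'
from h import *
np.set_printoptions(precision=1,suppress=True)
H=np.array([.4774,.2307,.01]);a=np.radians(9.5)
D=np.array([[np.cos(a),-np.sin(a),0],[np.sin(a),np.cos(a),0],[0,0,1]])
s=env.observe();print(np.array(s["position"])*1000,np.array(s["tool_rot"]).round(3).tolist())
p=env.get_image("side");X=cloud(p);h=cv2.cvtColor(p["img"],cv2.COLOR_RGB2HSV)
Y=(X-H)@D*1000
b=(h[...,0]>100)&(h[...,0]<130)&(h[...,1]>120)&(abs(Y).max(-1)<110)&(p["depth"]>0)
f=b&(abs(Y[...,1]-25)<4)
# bottom edge of side face: lowest z by x bin
Q=Y[f];print(f.sum(),np.percentile(Q,[1,50,99],axis=0))
xs=np.arange(-55,0,4);
for x in xs:
    q=Q[abs(Q[:,0]-x)<2]
    if len(q)>3: print(x,q[:,2].min(),q[:,2].max())
r=cv2.minAreaRect(Q[:,[0,2]].astype(np.float32));print(r)
save(p,"i.png",(190,190,330,300),5)
E
```

```text
[453.1 227.1 124.2] [[-0.931, -0.166, 0.327], [-0.156, 0.986, 0.056], [-0.331, 0.001, -0.943]]
242 [[-56.7  21.1  44.6]
 [-35.9  23.8  66. ]
 [-12.3  25.7  87.2]]
-55 45.837286083871724 78.9843488397778
-51 43.74924907227385 87.05716062805614
-47 46.895531321096705 89.07536144258201
-43 44.75347450158452 79.6094765053248
-39 47.85244795554689 79.25557202904133
-35 46.48159017574583 80.21369917024136
-31 44.41657904989394 85.13039184864347
-27 43.64852737136294 91.64910409336747
-23 47.87212207633429 86.70335584559598
-19 45.818797248458836 85.18482183765364
-15 47.588836669207 80.59828414560178
-11 45.538058790969956 79.05652826381683
((-34.15787124633789, 67.67413330078125), (47.99916076660156, 46.67629623413086), 89.75955200195312)
```

View pics/i.png

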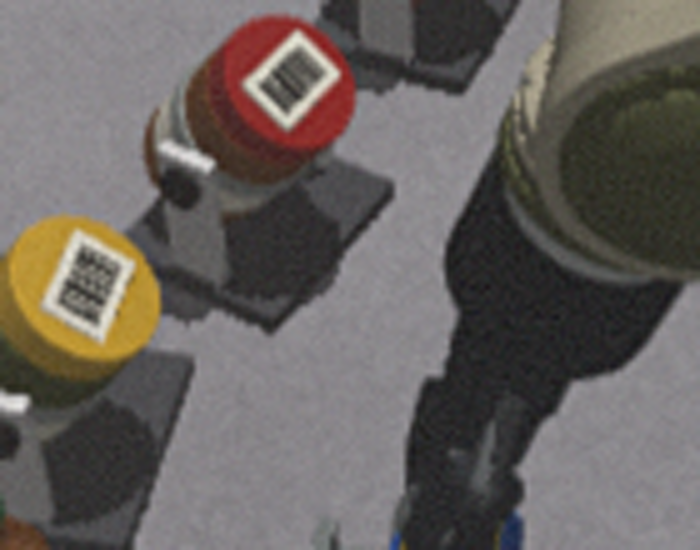

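The crop missed the foot, but the depth of its side face shows it level: edges within 1°, centre 34 mm in front of home, about 40 mm above the plate. Lowering.

Request:
servo_tool(deltas="0 2 0 5.7 0 0 0; 0 3 0 8.5 0 0 0; 0 3 0 8.5 0 0 0; 0 2 0 5.7 0 0 0; 0 1 0 2.8 0 0 0; 0 0 0 0 0 0 0; 0 0 0 0 0 0 0")

```text
time_s: 21.3
position: [0.4546, 0.2273, 0.0914]
tool_rot: [[-0.929, -0.165, 0.33], [-0.155, 0.986, 0.056], [-0.335, 0.001, -0.942]]
ft_force: [-0.1, -0.1, -2.0]
grip_width: 0.0327
gripper_force: 70.8
```

Request:
servo_tool(deltas="0 0.3 0 0.9 0 0 0; 0 0.3 0 0.9 0 0 0; 0 0 0 0 0 0 0; 0 0 0 0 0 0 0")

```text
time_s: 21.63
position: [0.4544, 0.2273, 0.0897]
tool_rot: [[-0.929, -0.165, 0.33], [-0.155, 0.986, 0.057], [-0.335, 0.001, -0.942]]
ft_force: [0.1, 0.4, -1.9]
grip_width: 0.0333
gripper_force: 70.8
```

Request:
servo_tool(deltas="0 0.3 0 0.9 0 0 0; 0 0.3 0 0.9 0 0 0; 0 0 0 0 0 0 0; 0 0 0 0 0 0 0")

```text
time_s: 21.97
position: [0.4544, 0.2273, 0.0876]
tool_rot: [[-0.929, -0.165, 0.33], [-0.155, 0.986, 0.056], [-0.335, 0.001, -0.942]]
ft_force: [0.8, 0.0, -2.5]
grip_width: 0.0336
gripper_force: 70.8
```

Request:
servo_tool(deltas="0 0.3 0 0.7 0 0 0; 0 0 0 0 0 0 0; 0 0 0 0 0 0 0")

```text
time_s: 22.22
position: [0.4543, 0.2273, 0.0868]
tool_rot: [[-0.929, -0.165, 0.33], [-0.155, 0.986, 0.056], [-0.335, 0.001, -0.942]]
ft_force: [-0.2, 0.5, -2.6]
grip_width: 0.033
gripper_force: 70.8
```

Request:
servo_tool(deltas="0 0.3 0 0.7 0 0 0; 0 0 0 0 0 0 0; 0 0 0 0 0 0 0")

```text
time_s: 22.47
position: [0.4545, 0.2273, 0.0862]
tool_rot: [[-0.929, -0.165, 0.331], [-0.155, 0.986, 0.057], [-0.335, 0.001, -0.942]]
ft_force: [1.1, 0.9, -0.6]
grip_width: 0.0332
gripper_force: 71.4
```

Request:
servo_tool(deltas="0 0.2 0 0.6 0 0 0; 0 0 0 0 0 0 0; 0 0 0 0 0 0 0")

```text
time_s: 22.72
position: [0.4546, 0.2274, 0.0861]
tool_rot: [[-0.929, -0.165, 0.331], [-0.155, 0.986, 0.057], [-0.336, 0.001, -0.942]]
ft_force: [-1.5, -0.7, 5.8]
grip_width: 0.0333
gripper_force: 72.3
```

Request:
servo_tool(deltas="0.45 0 0 0 0 0 0; 0.55 0 0 0 0 0 0; 0.65 0 0 0 0 0 0; 0.75 0 0 0 0 0 0; 0.75 0 0 0 0 0 0; 0.75 0 0 0 0 0 0")

```text
time_s: 23.22
position: [0.4543, 0.2273, 0.0854]
tool_rot: [[-0.929, -0.165, 0.33], [-0.155, 0.986, 0.056], [-0.335, 0.001, -0.942]]
ft_force: [-0.5, 0.5, 0.0]
grip_width: 0.0637
gripper_force: 0.0
```

```bash
python3 tilt.py; python3 - <<'E'
from h import *
np.set_printoptions(precision=1,suppress=True)
H=np.array([.4774,.2307,.01]);a=np.radians(9.5)
D=np.array([[np.cos(a),-np.sin(a),0],[np.sin(a),np.cos(a),0],[0,0,1]])
p=env.get_image("side");X=cloud(p);h=cv2.cvtColor(p["img"],cv2.COLOR_RGB2HSV)
Y=(X-H)@D*1000
b=(h[...,0]>100)&(h[...,0]<130)&(h[...,1]>120)&(abs(Y).max(-1)<110)&(p["depth"]>0)
Q=Y[b&(abs(Y[...,1]-25)<6)];print(len(Q),np.percentile(Q,[1,50,99],axis=0),cv2.minAreaRect(Q[:,[0,2]].astype(np.float32)))
print("xy",cv2.minAreaRect(Y[b&(Y[...,2]<42)&(Y[...,2]>2)][:,:2].astype(np.float32)))
plan(H+D@[-.034,0,.070],tool([0,0,1],99.5))
E
```

```text
[0.454 0.227 0.085] [-0.484  0.487  0.04 ]
side 207 tool x,z rect [25.4 46.3] [38.  45.4] 71.5
face n (tool) [0.341 0.06  0.938] tilt deg 69.99936380644245 35 [28.987  8.552 27.061]
top 12 tool x,z rect [-5.7 12.6] [52.9  4.3] 79.1
294 [[-54.2  19.2   5.7]
 [-33.3  23.6  31.1]
 [ -9.2  25.6  52.1]] ((-32.41474151611328, 28.54523277282715), (46.59168243408203, 48.67659378051758), 0.06878384947776794)
xy ((-31.06513023376465, 7.129778861999512), (48.544532775878906, 37.763572692871094), 1.498175859451294)
t 23.3667 pos [0.5 0.2 0.1] q [ 13.9  22.  106.8  -2.7  31.7 -83.5] grip 0.06402818275686918
rotvec [0.  0.3 0. ] then shift mm (new frame) [10.7 -0.4  5.5] old frame [11.9 -0.5  1.6]
```

Upright on the plate at x = -32 mm. Bringing the tool vertical and regripping.

Request:
servo_tool(deltas="0.75 2 0 0 0 0.08 0; 0.75 2 0 0 0 0.09 0; 0.75 2 0 0 0 0.09 0; 0.75 2 0 0 0 0.08 0; 0.75 0 0 0 0 0 0; 0.75 0 0 0 0 0 0")

```text
time_s: 23.87
position: [0.447, 0.226, 0.0834]
tool_rot: [[-0.986, -0.165, 0.003], [-0.165, 0.986, 0.002], [-0.003, 0.001, -1.0]]
ft_force: [-0.0, 0.3, -0.7]
grip_width: 0.064
gripper_force: 0.0
```

```bash
python3 - <<'E'
from h import *
H=np.array([.4774,.2307,.01]);a=np.radians(9.5)
D=np.array([[np.cos(a),-np.sin(a),0],[np.sin(a),np.cos(a),0],[0,0,1]])
plan(H+D@[-.032,0,.070],tool([0,0,1],99.5))
E
```

```text
t 23.8667 pos [0.44699978 0.22599459 0.08342903] q [ 13.2  26.5  94.8   0.1  58.6 -86.3] grip 0.06397188529392447
rotvec [0.0011 0.0033 0.    ] then shift mm (new frame) [ 1.2 -0.4  3.4] old frame [ 1.3 -0.4  3.4]
```

Request:
servo_tool(deltas="0.75 1.2 -0.4 3 0 0.003 0; 0.75 0 0 0 0 0 0; 0.6 0 0 0 0 0 0; 0.5 0 0 0 0 0 0; 0.4 0 0 0 0 0 0; 0.3 0 0 0 0 0 0; 0 0 0 0 0 0 0; 0 0 0 0 0 0 0", newtons=70)

```text
time_s: 24.53
position: [0.4454, 0.2255, 0.081]
tool_rot: [[-0.986, -0.165, -0.002], [-0.165, 0.986, 0.001], [0.001, 0.001, -1.0]]
ft_force: [-2.0, 1.3, 4.3]
grip_width: 0.0334
gripper_force: 64.5
```

Request:
servo_tool(deltas="0 0 0 0 0 0 0; 0 0 0 0 0 0 0; 0 0 0 0 0 0 0; 0 0 0 -1 0 0 0; 0 0 0 -1 0 0 0; 0 0 0 -1 0 0 0; 0 0 0 0 0 0 0; 0 0 0 0 0 0 0")

```text
time_s: 25.2
position: [0.4455, 0.2254, 0.0837]
tool_rot: [[-0.986, -0.165, -0.002], [-0.165, 0.986, 0.001], [0.002, 0.001, -1.0]]
ft_force: [-0.3, 0.5, -2.7]
grip_width: 0.0333
gripper_force: 64.7
```

Request:
servo_tool(deltas="0 -2 0 0.7 0 0 0; 0 -4 0 0.7 0 0 0; 0 -5 0 0 0 0 0; 0 -5 0 0 0 0 0; 0 -5 0 0 0 0 0; 0 -4 0 0 0 0 0; 0 -2 0 0 0 0 0; 0 0 0 0 0 0 0")

```text
time_s: 25.87
position: [0.4727, 0.2299, 0.0823]
tool_rot: [[-0.986, -0.165, -0.001], [-0.165, 0.986, 0.001], [0.001, 0.001, -1.0]]
ft_force: [-0.6, 0.1, -2.3]
grip_width: 0.0331
gripper_force: 64.7
```

Request:
servo_tool(deltas="0 -0.5 0 0 0 0 0; 0 -0.5 0 0 0 0 0; 0 0 0 0 0 0 0; 0 0 0 0 0 0 0")

```text
time_s: 26.2
position: [0.473, 0.23, 0.0824]
tool_rot: [[-0.986, -0.165, -0.002], [-0.165, 0.986, 0.001], [0.002, 0.001, -1.0]]
ft_force: [-0.1, -0.1, -2.2]
grip_width: 0.0332
gripper_force: 64.7
```

```bash
python3 - <<'E'
from h import *
H=np.array([.4774,.2307,.01])
plan(H+[0,0,.072],tool([0,0,1],99.5))
E
```

```text
t 26.2 pos [0.47303296 0.23003942 0.08238186] q [ 13.   28.7  90.7   0.1  60.8 -86.6] grip 0.03320879021219466
rotvec [ 0.0011 -0.0016  0.0003] then shift mm (new frame) [-4.4 -0.1  0.4] old frame [-4.4 -0.1  0.4]
```

Request:
servo_tool(deltas="0 -0.7 0 0 0 0 0; 0 -0.7 0 0 0 0 0; 0 0 0 0 0 0 0")

```text
time_s: 26.45
position: [0.4747, 0.2303, 0.0824]
tool_rot: [[-0.986, -0.165, -0.002], [-0.165, 0.986, 0.001], [0.001, 0.001, -1.0]]
ft_force: [-1.1, 0.0, -2.2]
grip_width: 0.0335
gripper_force: 64.7
```

Request:
servo_tool(deltas="0 -0.5 0 0 0 0 0; 0 -0.5 0 0 0 0 0; 0 0 0 0 0 0 0")

```text
time_s: 26.7
position: [0.475, 0.2304, 0.0822]
tool_rot: [[-0.986, -0.165, -0.003], [-0.165, 0.986, 0.001], [0.003, 0.001, -1.0]]
ft_force: [-2.3, -1.0, -0.9]
grip_width: 0.0332
gripper_force: 64.7
```

Request:
servo_tool(deltas="0 -0.5 0 0 0 0 0; 0 -0.5 0 0 0 0 0; 0 0 0 0 0 0 0")

```text
time_s: 26.95
position: [0.4751, 0.2304, 0.0821]
tool_rot: [[-0.986, -0.166, -0.005], [-0.166, 0.986, 0.0], [0.005, 0.001, -1.0]]
ft_force: [-7.5, -1.7, 2.6]
grip_width: 0.0335
gripper_force: 64.8
```

Request:
servo_tool(deltas="0 -0.6 0 0 0 0 0; 0 0 0 0 0 0 0; 0 0 0 0 0 0 0")

```text
time_s: 27.2
position: [0.4753, 0.2304, 0.0821]
tool_rot: [[-0.986, -0.166, -0.006], [-0.166, 0.986, -0.0], [0.006, 0.001, -1.0]]
ft_force: [-8.7, -2.1, 3.1]
grip_width: 0.0333
gripper_force: 65.0
```

The tool stopped moving while the force rose to 9 N: it is on the back stop. I'll relax, lower onto the plate and check before release.

Request:
servo_tool(deltas="0 0.8 0 0.4 0 0 0; 0 0 0 0 0 0 0; 0 0 0 0 0 0 0")

```text
time_s: 27.45
position: [0.4751, 0.2304, 0.0817]
tool_rot: [[-0.986, -0.166, -0.005], [-0.166, 0.986, 0.0], [0.004, 0.001, -1.0]]
ft_force: [-7.4, -1.9, 1.6]
grip_width: 0.0334
gripper_force: 64.9
```

```bash
cat > chk.py <<'E'
from h import *
np.set_printoptions(precision=1,suppress=True)
H=np.array([.4774,.2307,.01]);a=np.radians(9.5)
D=np.array([[np.cos(a),-np.sin(a),0],[np.sin(a),np.cos(a),0],[0,0,1]])
for nm in("side","top"):
    p=env.get_image(nm);X=cloud(p);h=cv2.cvtColor(p["img"],cv2.COLOR_RGB2HSV)
    Y=(X-H)@D*1000
    b=(h[...,0]>100)&(h[...,0]<130)&(h[...,1]>120)&(abs(Y).max(-1)<110)&(p["depth"]>0)
    Q=Y[b&(abs(Y[...,1]-25)<6)]
    if nm=="side":print(len(Q),np.percentile(Q,[1,50,99],axis=0),cv2.minAreaRect(Q[:,[0,2]].astype(np.float32)))
    q=b&(Y[...,2]<42)&(Y[...,2]>2)
    if q.sum()>20: print(nm,"xy",cv2.minAreaRect(Y[q][:,:2].astype(np.float32)))
    t=(abs(Y[...,:2]).max(-1)<40)&(Y[...,2]>118)&(Y[...,2]<130)
    if t.sum()>20: print(nm,"top",t.sum(),cv2.minAreaRect(Y[t][:,:2].astype(np.float32)),Y[t].mean(0))
E
python3 chk.py
```

```text
316 [[-25.3  19.1   5.7]
 [ -1.2  23.4  31.8]
 [ 21.9  25.4  52. ]] ((-1.6133670806884766, 28.38285255432129), (47.555545806884766, 49.49417495727539), 1.7327793836593628)
side xy ((-10.327827453613281, 11.955507278442383), (64.41304016113281, 37.039554595947266), 40.56782913208008)
side top 52 ((-11.390237808227539, 6.670927047729492), (65.55113983154297, 11.722733497619629), 84.36998748779297) [-14.2   9.9 123.5]
top xy ((-21.781444549560547, -5.927101135253906), (16.543310165405273, 47.20830535888672), 21.436161041259766)
top top 43 ((-0.8978176116943359, -29.581073760986328), (25.22846221923828, 14.250385284423828), 6.794147491455078) [ -6.7 -30.  124.9]
```

Request:
servo_tool(deltas="0 0.5 0 0.2 0 0 0; 0 0 0 0 0 0 0; 0.4 0 0 0 0 0 0; 0.45 0 0 0 0 0 0; 0.5 0 0 0 0 0 0; 0.6 0 0 0 0 0 0; 0.75 0 0 0 0 0 0; 0.75 0 0 0 0 0 0")

```text
time_s: 28.22
position: [0.4761, 0.2305, 0.0818]
tool_rot: [[-0.986, -0.165, -0.001], [-0.165, 0.986, 0.001], [0.001, 0.001, -1.0]]
ft_force: [0.6, 0.1, 0.3]
grip_width: 0.0641
gripper_force: 0.0
```

Request:
servo_tool(deltas="0.75 0 0 0 0 0 0; 0.75 0 0 -8 0 0 0; 0.75 0 0 -15 0 0 0; 0.75 0 0 -25 0 0 0; 0.75 0 0 -30 0 0 0; 0.75 0 0 -30 0 0 0; 0.75 0 0 -30 0 0 0; 0.75 0 0 -10 0 0 0")

```text
time_s: 28.88
position: [0.4771, 0.2307, 0.2349]
tool_rot: [[-0.986, -0.165, 0.006], [-0.165, 0.986, 0.003], [-0.006, 0.002, -1.0]]
ft_force: [-0.6, -0.4, 0.7]
grip_width: 0.0643
gripper_force: 0.0
```

Request:
servo_tool(deltas="0.75 15 0 -10 0 0 0; 0.75 25 0 -10 0 0 0; 0.75 30 0 -10 0 0 0; 0.75 30 0 0 0 0 0; 0.75 15 0 0 0 0 0; 0.75 0 0 0 0 0 0")

```text
time_s: 29.38
position: [0.3601, 0.2111, 0.2611]
tool_rot: [[-0.986, -0.166, -0.001], [-0.166, 0.986, 0.001], [0.001, 0.001, -1.0]]
ft_force: [0.9, 0.8, 0.3]
grip_width: 0.064
gripper_force: 0.0
```

```bash
python3 chk.py; python3 - <<'E'
from h import *
np.set_printoptions(precision=1,suppress=True)
H=np.array([.4774,.2307,.01]);a=np.radians(9.5)
D=np.array([[np.cos(a),-np.sin(a),0],[np.sin(a),np.cos(a),0],[0,0,1]])
p=env.get_image("side");save(p,"j.png",(130,120,350,340),2.7)
Y=(cloud(p)-H)@D*1000
st=(abs(Y[...,1])<42)&(Y[...,0]>20)&(Y[...,0]<45)&(Y[...,2]>27)&(Y[...,2]<33);print("stop top",np.percentile(Y[st],[2,50,98],axis=0))
print(env.observe()["time_s"])
E
```

```text
213 [[-25.2  19.1   6.2]
 [ -1.4  23.4  32.8]
 [ 21.8  25.5  51.1]] ((-1.8984756469726562, 28.980632781982422), (47.560306549072266, 47.44303894042969), 0.5778213739395142)
side xy ((-1.7057685852050781, 3.517427444458008), (48.749298095703125, 44.59298324584961), 0.34733280539512634)
side top 288 ((-1.35784912109375, 0.3098163604736328), (33.6283073425293, 32.993438720703125), 0.7212300896644592) [ -2.    2.6 124.9]
top xy ((-1.1215763092041016, -1.8230056762695312), (47.02727127075195, 47.76441955566406), 89.96771240234375)
top top 387 ((-0.13895225524902344, 0.3010520935058594), (34.55413055419922, 34.19884490966797), 88.98515319824219) [ -0.8  -0.9 124.6]
stop top [[ 24.1 -30.2  27.5]
 [ 28.5  11.5  30.5]
 [ 32.   37.9  32.5]]
29.5333
```

View pics/j.png

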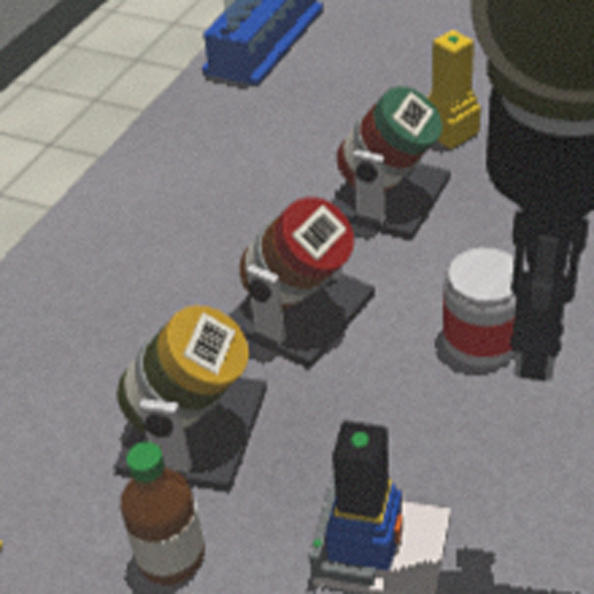

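The scanner stands upright against the stop, within about 1–2 mm of home. It is released, and all the other objects are undisturbed.

```bash
python3 -c "
from rig import env
print(env.close_job())"
```

```text
the job is handed in; nothing more can be done
None
```

I aimed the scanner at the red-lidded jar's label from about 6 cm, held it still for over a second, then docked it upright against the back stop, within about 2 mm of home. I released it and handed the job in at about 30 s; no verdict came back. It tilted in the grip on the first slide into the dock, so I levelled and regripped it. The jars, can and bottle looked undisturbed in the last picture.

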